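Gauge the depth of a rivet die and lock the reading

TASK

On the depth gauge with the green knob, lower the rod until its tip rests on the bottom of the die standing under it. Then swing that gauge's green lock handle fully over, so that the lever lies in line with the bridge, and let go with the rod still on the bottom. Leave the gauge with the orange knob alone and do not disturb the weight or the thread spool.

Things in the scene. Friction and masses are not known exactly. Their poses are not given: they have to be found in the camera images.
- gauge: The green-knobbed depth gauge, fixed to the bench. Grey base plate 120 (x) x 190 (y) x 12 mm thick; two legs carry an aluminium bridge 36 mm wide (x) and 190 mm long (along y), its top 100 mm above the bench. A vertical rod passes through the middle of the bridge. Origin: underside of the base, on the rod's axis; z up. The lock lever pivots about a vertical axis at x 0, y -75 mm, on top of the bridge. It stands at any yaw within about 20 degrees.
- gauge_knob (a point): Centre of the green round knob on top of the green gauge's rod: 34 mm diameter, 30 mm tall, its centre 190 to 205 mm above the bench at the start. The rod (10 mm diameter) slides only vertically; its tip is 130 mm below this point. Nothing stands above or beside the knob; at the bottom its centre is still over 150 mm above the bench.
- gauge_tip (a point): Lower end of the green gauge's rod, on its axis; 60 to 75 mm above the bench at the start, above the die's bore. Slide friction is about 2 N, so the rod stays at whatever height it is left; starting or reversing it can change the felt force by 4 to 6 N. The bottom is a clearly firmer stop (10 N or more); pressing that hard does no harm.
- gauge_handle (a point): Point to grip on the green gauge's lock handle: an upright round green post, 14 mm diameter, standing on the free end of the lever 55 mm out from the pivot. The post rises from 112 to 165 mm above the bench; this point, on its axis, is at 148 mm. It moves on a level arc about the pivot, with light friction (about 1 N at the post), and stays where it is left.
- gauge_lock (a joint): Angle of the green gauge's lock lever (rad). 0: open, the lever points along the gauge's +x, square to the bridge, away from the robot; grows clockwise seen from above; 1.57: locked against its stop, the lever points along the gauge's -y, in line with the bridge. It starts between 0 and 0.25.
- die_steel_floor (a point): Centre of the bore's floor (the bottom) of the loose dark steel rivet die: a turned ring-shaped block 70 mm diameter, 45 mm tall, with a 44 mm round bore open at the top. Floor 10 mm above the die's underside. One die stands under each gauge's rod, on the 12 mm base plate, its bore round the rod's axis to within 10 mm; which die is under which gauge varies.
- die_brass_floor (a point): Centre of the bore's floor (the bottom) of the loose brass rivet die: a turned ring-shaped block 70 mm diameter, 45 mm tall, with a 44 mm round bore open at the top. Floor 26 mm above the die's underside. One die stands under each gauge's rod, on the 12 mm base plate, its bore round the rod's axis to within 10 mm; which die is under which gauge varies.
- spare_knob (a point): Centre of the orange knob of the other gauge, which is built just like the green one and must be left alone (knob 34 mm diameter, 30 mm tall, up to 205 mm above the bench).
- spare_handle (a point): The orange upright lock handle of the other gauge, 17 mm below its top end (14 mm diameter, top 165 mm above the bench); to be left alone.
- weight_a_center (a point): Centre of a loose dark steel leather weight, 45 x 100 x 32 mm, lying flat beyond the gauges; a bystander.
- spool_center (a point): Centre of a loose wooden thread spool wound with red thread, 44 mm diameter, 55 mm tall, standing on the robot's side of the gauges; a bystander.
Not all that is in view belongs to the job. What is shaped like the gauge but purple or yellow is not meant.

How it is judged:
On the way, in this order (a step that is already met when the one before it is completed fails the run):
1. with the lock still open, the green gauge's rod tip is on the bottom of the die under it (((z of gauge_tip in the frame of die_steel_floor below 0.004 m and horizontal distance between gauge_tip and die_steel_floor below 0.02 m) or (z of gauge_tip in the frame of die_brass_floor below 0.004 m and horizontal distance between gauge_tip and die_brass_floor below 0.02 m)) and value of joint gauge_lock below 0.6 rad), for 0.2 s.
2. the green lock handle is swung over with the tip still on the bottom (((z of gauge_tip in the frame of die_steel_floor below 0.004 m and horizontal distance between gauge_tip and die_steel_floor below 0.02 m) or (z of gauge_tip in the frame of die_brass_floor below 0.004 m and horizontal distance between gauge_tip and die_brass_floor below 0.02 m)) and value of joint gauge_lock above 1.3 rad), for 0.2 s.
At the end, for the whole second after the job is handed in: The green gauge's rod tip is within 4 mm of the bottom of the die under it and within 20 mm of its axis, its lock lever is within about 15 degrees of its closed stop (over 1.3 rad), and the orange gauge's knob and handle are where they were (8 and 12 mm) (all of step 2 and not (distance of spare_knob from where it was at the start of the episode above 0.008 m or distance of spare_handle from where it was at the start of the episode above 0.012 m)); the robot touches nothing.
It fails at once if the orange gauge is operated: its knob moved over 8 mm or its handle over 12 mm (distance of spare_knob from where it was at the start of the episode above 0.008 m or distance of spare_handle from where it was at the start of the episode above 0.012 m).
It fails at once if the weight or the thread spool is pushed over 30 mm (distance of any of weight_a_center, spool_center from where it was at the start of the episode above 0.03 m).
It also fails if it takes over 45 s, if anything falls off the work surface, if the arm or the gripper's body presses on something with over 40 N, if the wrist force passes 120 N, or if a joint passes its speed limit or range.

ROBOT

A 6-joint arm with a two-finger parallel gripper is mounted at the origin on the work surface. World frame = base frame: x ahead of the robot, y to its left, z up, the work surface at z = 0. Lengths are in m, angles in rad, forces in N, time in s.
With the tool pointing down it reaches from about 0.25 to 0.725 m from the base axis. Payload 4 kg.
Tool frame: the origin (TCP) lies midway between the tips of the shut fingers; the grasp point (between the pads) lies 19 mm behind it; z points along the fingers, y is the line along which they close (so a half turn about z gives the same grasp; the last joint's range is limited). The gripper opens to 85 mm and grips with 20 to 120 N. Pads are 22 mm wide; open, the fingers measure 114 mm over their backs; the gripper's body (76 mm by 85 mm) begins 54 mm behind the grasp point. The pads swing forward as they close: fully open they stand 13 mm farther back than shut.
Start: joints at [-1.183, 0.241, 0.005, 1.335, 0, 1.571], TCP at [0.189, -0.463, 0.209] pointing down, gripper open.
Joint ranges: [-2.72, 2.72], [-1.05, 1.87], [-1.09, 1.28], [-1.99, 2.15], [-1.42, 1.44], [-3.14, 3.14]. Speed limits (rad/s): [2.79, 2.79, 3.14, 3.14, 3.14, 3.14].

INTERFACE

Orientations are given as a unit quaternion [x, y, z, w].
In Python, from workcell import status, camera, get_calibration, ticket gives the robot as it stands.
- The arm moves only by the shell command python3 -m creep 'ROWS' [OPENING]. ROWS is JSON, a list of rows, each a list of 6 numbers: the shift along the world's x, y, z in cm, then the turn, a rotation vector about the world's x, y, z in degrees. A call has 1 to 8 rows; each row shifts and turns the commanded pose from where the row before left it; what a row does not reach is not made up. A row lasts 1/10 s, in which the tool goes at most 50 mm and 8.59 degrees, less where a joint would pass 70% of its speed; a pose out of reach is approached as far as the arm can. A call is refused whole if a number of a shift passes 5 or a number of a turn 8.59, either way. A call with a gripper value outside its range is refused whole. OPENING is the opening, from -1 (shut) to 1 (fully open), so that 0 is half open, set as the call begins (- or left out, the last holds). The fingers move at their own pace and stop on an object; the grip force is fixed at half the most. Time passes only in rows, so rows that do not move let the fingers close. It gives the time, the measured TCP pose, the force, the opening and the grip force at its end, in the units of the state.
- status.get_obs(): the state, without advancing time (a new reading comes with each control period).
- camera(name): name is "scene" or "top"; returns the picture (480x640x3 uint8, red, green, blue); there is no depth.
- get_calibration(name): a dict with "fx", "fy", "cx", "cy" (pixels), "rvec" (rotation vector, rad) and "tvec" (3), from world to camera coordinates, as OpenCV has them. Camera axes: x right, y down, z forward; pixel columns grow to the right and rows downward; lengths in m; the calibration is good to about 2 mm. A picture is of the moment at which its call begins. get_calibration takes no time and is no camera call.
- ticket.job_done(): hands the job in; it is judged then, once.
The state is a dict: "clock": time; "joint_pos": joint angles; "joint_vel": joint speeds; "tau": joint torques, N m; "eef_pos": TCP position; "tool_rot": TCP orientation; "ft_force": force on the tool from outside, world axes, zero at the start; "ft_torque": the same for the moment, N m; "grip_width": finger opening in m; "grasp_force": force on a finger pad.
Only numpy, scipy, OpenCV 4.12 (cv2) and the standard library are available. Lean on these libraries where they do the work, as an engineer would, in place of code of your own. Each camera call takes 0.05 s, during which the arm holds its last target. There are 200 camera calls.

## Working session

There is one attempt and no reset: what is moved stays moved. The work goes in short steps, Python scripts to look and compute and a shell command to move; the robot and the scene stay as the last step left them, time stands still between calls to the robot, and variables do not carry over. Pictures are saved under pics/ and viewed, at most 10 in all, crops included, and the job is handed in when it is done.

```bash
mkdir -p pics
python3 - <<'E'
from workcell import status,camera,get_calibration
import cv2
for n in("scene","top"):
    cv2.imwrite(f"pics/{n}0.png",camera(n)[:,:,::-1]); print(n,get_calibration(n))
o=status.get_obs();print(o)
E
```

```text
scene {'fx': 499.0342443189558, 'fy': 499.0342443189558, 'cx': 319.5957788215994, 'cy': 240.7832615002057, 'rvec': array([ 1.56934821,  1.82796427, -0.90091128]), 'tvec': array([ 0.09056867, -0.19906238,  1.48656743])}
top {'fx': 500.7270076187216, 'fy': 500.7270076187216, 'cx': 310.46097551573604, 'cy': 239.25074057896228, 'rvec': array([ 2.14739343, -2.16388703,  0.0933064 ]), 'tvec': array([0.00776546, 0.5252643 , 0.9878622 ])}
{'clock': 0.1, 'joint_pos': array([-1.18298773e+00,  2.41387102e-01,  3.87042426e-03,  1.33516084e+00,
       -4.73491499e-05,  1.57079868e+00]), 'joint_vel': array([-0.00110625, -0.00164583,  0.00427837,  0.0016236 ,  0.0013679 ,
        0.00078404]), 'tau': array([ 6.73195227e-04, -3.73137510e+01,  2.53010291e+01,  1.08764763e-02,
        1.50819155e-04,  3.46942571e-06]), 'eef_pos': array([ 0.18884379, -0.46233181,  0.20768166]), 'tool_rot': array([ 9.81259179e-01,  1.92690267e-01, -2.04477080e-04, -9.18407900e-04]), 'ft_force': array([0.67995355, 0.09485538, 0.11626049]), 'ft_torque': array([ 0.01094942, -0.02348005, -0.02967978]), 'grasp_force': 0.0, 'grip_width': 0.08552215637025534}
```

View pics/scene0.png

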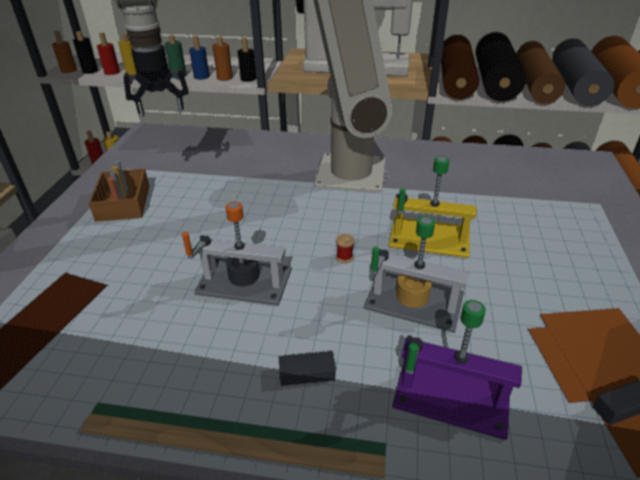

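View pics/top0.png

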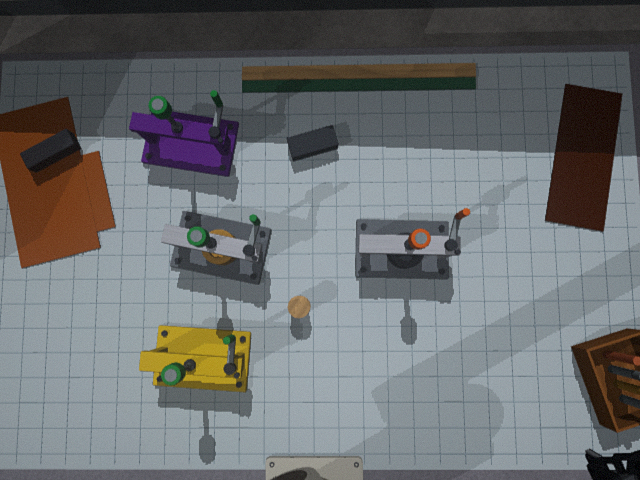

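The scene has three green-knobbed gauges:
- **Yellow:** top (172,373), scene (441,165). This is a decoy.
- **Purple:** top (160,105), scene (473,314). This is a decoy.
- **Grey/aluminium:** top (198,236), scene (425,228), standing over the brass die. This is the target, with its handle at top (254,219), scene (375,259).

The orange gauge is at top (420,239). The spool is at top (299,306).

```bash
cat > h.py <<'E'
import cv2,numpy as np
from workcell import status,camera,get_calibration
def P(n):
    c=get_calibration(n);K=np.array([[c['fx'],0,c['cx']],[0,c['fy'],c['cy']],[0,0,1]])
    return K@np.c_[cv2.Rodrigues(c['rvec'])[0],c['tvec']]
def tri(a,b): # scene px, top px
    X=cv2.triangulatePoints(P('scene'),P('top'),np.array(a,float),np.array(b,float)).ravel();X=X[:3]/X[3]
    r=[np.linalg.norm((lambda u:u[:2]/u[2])(P(n)@np.r_[X,1])-p) for n,p in(('scene',a),('top',b))]
    return X,r
def ray(n,p,z):
    M=P(n);H=M[:,[0,1,3]].copy();H[:,2]+=M[:,2]*z
    v=np.linalg.solve(H,[p[0],p[1],1]);return v[:2]/v[2]
def green(im,box):
    x0,y0,x1,y1=box;h=cv2.cvtColor(im,cv2.COLOR_RGB2HSV)[y0:y1,x0:x1]
    m=cv2.inRange(h,(50,90,40),(85,255,255))
    n,l,s,c=cv2.connectedComponentsWithStats(m)
    return [(s[i][:5]+[x0,y0,0,0,0],c[i]+[x0,y0],s[i][4]) for i in range(1,n) if s[i][4]>15]
E
python3 - <<'E'
from h import *
S=cv2.imread('pics/scene0.png')[:,:,::-1].copy();T=cv2.imread('pics/top0.png')[:,:,::-1].copy()
for n,im,b in(('scene',S,(355,205,450,290)),('top',T,(180,205,270,260))):
    for g in green(im,b):print(n,g)
a=cv2.resize(S[190:340,350:500],(500,500),interpolation=2);c=cv2.resize(T[190:290,150:280],(650,500),interpolation=2)
c=cv2.resize(c,(300,231));a=a
o=np.zeros((500,800,3),np.uint8);o[:,:500]=a;o[:231,500:]=c
cv2.imwrite('pics/crop.png',o[:,:,::-1])
E
```

```text
scene (array([398, 205,   5,   6,  27]), array([400.03703704, 207.22222222]), np.int32(27))
scene (array([417, 217,  18,  22, 247]), array([424.87449393, 228.31983806]), np.int32(247))
scene (array([371, 247,   9,  24, 147]), array([374.8707483 , 258.53741497]), np.int32(147))
top (array([249, 214,   9,  11,  54]), array([253.16666667, 218.35185185]), np.int32(54))
top (array([187, 226,  23,  20, 215]), array([197.60465116, 235.71627907]), np.int32(215))
```

View pics/crop.png

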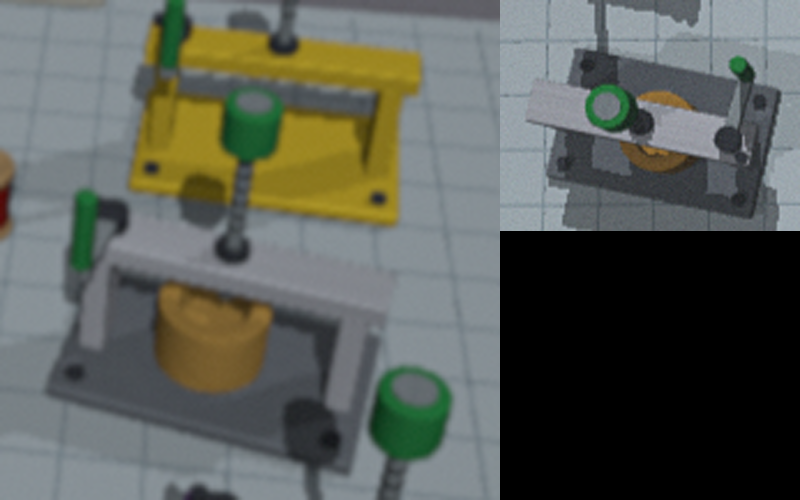

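The crop confirms the choice: an aluminium bridge on a grey base, the brass die in it, the knob top face at scene (426,220) and top (197,236). The handle top is at scene (376,248) and top (253.5,218).

Run:
```python
from h import *
print('knobtop',tri((426.2,220.3),(196.8,235.9)))
print('handletop',tri((376.1,247.9),(253.5,218.1)),ray('top',(253.5,218.1),.165))
print('pivot~',ray('top',(248.7,250.2),.115),'collar',ray('top',(210.5,243),.11))
print('spare knob',ray('top',(420,239),.21),'spare handle',ray('top',(465,212),.165),'spool',ray('top',(299,306),.055))
print('purple knob',ray('top',(160,105),.25),'yellow knob',ray('top',(172,373),.23), tri((441,165),(172,373)))
c=[ray('top',p,.012) for p in((188,217),(266,232),(177,264),(260,275))];print('base holes',c,np.mean(c,0))
```

```text
knobtop (array([0.51239734, 0.19129966, 0.2137166 ]), [np.float64(1.0798454408814129), np.float64(1.200027720554351)])
handletop (array([0.54857679, 0.10316867, 0.16636619]), [np.float64(1.082091707456715), np.float64(1.1530623795871433)]) [0.54898856 0.10132724]
pivot~ [0.49648342 0.11672339] collar [0.51105144 0.18928638]
spare knob [ 0.50441553 -0.18165593] spare handle [ 0.55616102 -0.27054303] spool [0.39175838 0.02637392]
purple knob [0.72533684 0.24489989] yellow knob [0.29168258 0.22083622] (array([0.28843342, 0.22763052, 0.2089244 ]), [np.float64(0.26272501206822657), np.float64(0.35268676803504434)])
base holes [array([0.57599494, 0.25906138]), array([0.54300662, 0.09605459]), array([0.47815464, 0.27992777]), array([0.4542447 , 0.10811266])] [0.51285023 0.1857891 ]
```

Every measurement matches the description:
- **Rod axis:** about (0.512, 0.190), knob top at z 0.214.
- **Pivot:** about (0.4965, 0.117), 75 mm from the rod.
- **Lever:** 54 mm long, yaw about -12°, lock about 0.06 rad.
- **Brass floor:** z 0.038, so the knob top should finish at 0.183.

I'm moving above the knob with the fingers shut, turning the tool towards the yaw it needs at the handle.

```bash
python3 -m creep '[[2,4,3,0,0,8.5],[2,4,3,0,0,8.5],[2,4,0,0,0,8.5],[2,4,0,0,0,8.5],[2,4,0,0,0,8.5],[2,4,0,0,0,8.5],[2,4,0,0,0,8.5],[2,4,0,0,0,8.5]]' -1
```

```text
clock: 0.9
eef_pos: [0.3464, -0.1468, 0.264]
tool_rot: [0.704, 0.71, -0.0, -0.0]
ft_force: [2.3, -1.6, 0.3]
grip_width: 0.0
grasp_force: 0.0
```

```bash
python3 -m creep '[[2,4,0,0,0,8.5],[2,4,0,0,0,8.5],[2,4,0,0,0,8.5],[2,4,0,0,0,8.5],[2,4,0,0,0,8.5],[2,4,0,0,0,8.5],[2,4,0,0,0,8.5],[2.5,4,0,0,0,8.5]]'; python3 -m creep '[[0,1.5,0,0,0,6],[0,0,0,0,0,0],[0,0,0,0,0,0]]'
```

```text
clock: 1.7
eef_pos: [0.5112, 0.1732, 0.2639]
tool_rot: [0.186, 0.983, -0.0, -0.0]
ft_force: [1.1, -0.7, 0.7]
grip_width: -0.0002
grasp_force: 0.0
clock: 2.0
eef_pos: [0.5107, 0.1862, 0.2635]
tool_rot: [0.138, 0.99, -0.001, -0.001]
ft_force: [0.1, -0.3, 0.3]
grip_width: -0.0
grasp_force: 0.0
```

```bash
python3 -m creep '[[0,0.4,-2,0,0,0],[0,0,-2,0,0,0],[0,0,-0.6,0,0,0],[0,0,-0.6,0,0,0],[0,0,-0.6,0,0,0]]';  python3 -m creep '[[0,0,-0.5,0,0,0],[0,0,-0.5,0,0,0],[0,0,-0.2,0,0,0],[0,0,0,0,0,0]]'
```

```text
clock: 2.5
eef_pos: [0.5116, 0.1898, 0.2069]
tool_rot: [0.138, 0.99, 0.0, 0.001]
ft_force: [0.3, -0.6, -0.4]
grip_width: 0.0002
grasp_force: 0.0
clock: 2.9
eef_pos: [0.5111, 0.1904, 0.194]
tool_rot: [0.137, 0.991, -0.0, -0.0]
ft_force: [0.1, 0.1, 0.7]
grip_width: -0.0002
grasp_force: 0.0
```

There's no contact force at z 0.194, so I'll look.

Run:
```python
from h import *
S=camera('scene');T=camera('top')
for g in green(S,(355,205,450,290)):print(g)
o=np.zeros((450,800,3),np.uint8);o[:,:400]=cv2.resize(S[190:340,350:483],(400,450),interpolation=2);o[:,400:]=cv2.resize(T[180:300,140:247],(400,450),interpolation=2)
cv2.imwrite('pics/c2.png',o[:,:,::-1])
```

```text
(array([399, 205,   4,   6,  22]), array([400.5       , 207.27272727]), np.int32(22))
(array([417, 218,  18,  21, 251]), array([424.68525896, 228.56175299]), np.int32(251))
(array([371, 247,   9,  24, 146]), array([374.84246575, 258.70547945]), np.int32(146))
```

View pics/c2.png

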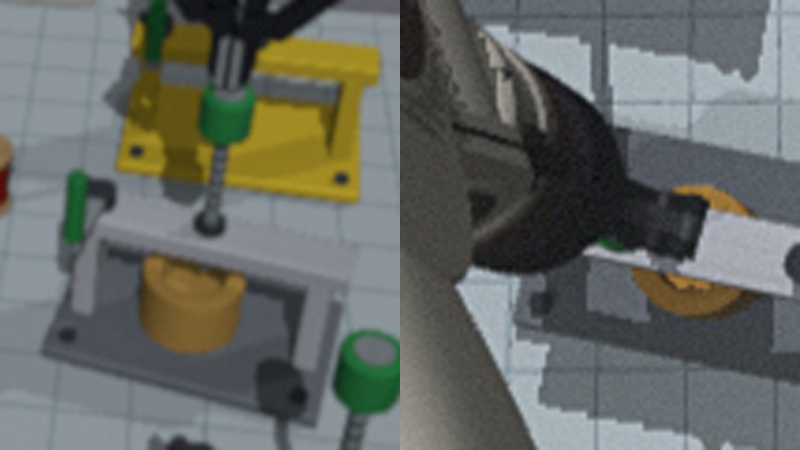

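Run:
```python
from h import *
o=status.get_obs();print(o['eef_pos'],o['tool_rot'],o['ft_force'])
for n in('scene','top'):
  for X in ([*o['eef_pos'],1],[.512,.191,.214,1],[.512,.191,.194,1]):
    u=P(n)@np.array(X);print(n,X,u[:2]/u[2])
print(ray('top',(196.8,235.9),.214),ray('scene',(426.2,220.3),.214))
```

```text
[0.51131487 0.19051701 0.19436165] [1.37244442e-01 9.90537202e-01 6.81222982e-05 1.03386361e-04] [0.27778365 1.03987873 0.69214267]
scene [np.float64(0.5113148726458429), np.float64(0.19051700552749165), np.float64(0.19436165171620498), 1] [423.48326961 228.40098929]
scene [0.512, 0.191, 0.214, 1] [424.98564021 220.1996754 ]
scene [0.512, 0.191, 0.194, 1] [423.72160277 228.78989234]
top [np.float64(0.5113148726458429), np.float64(0.19051700552749165), np.float64(0.19436165171620498), 1] [198.88345209 237.89132976]
top [0.512, 0.191, 0.214, 1] [195.73395057 236.18397931]
top [0.512, 0.191, 0.194, 1] [198.66041354 237.51814344]
[0.51246039 0.18922283] [0.51200379 0.19323417]
```

Run:
```python
from h import *
S=camera('scene');T=camera('top')
o=np.zeros((600,800,3),np.uint8);o[:,:400]=cv2.resize(S[150:250,390:457],(400,600),interpolation=2);o[:,400:]=cv2.resize(T[190:280,170:230],(400,600),interpolation=2)
cv2.imwrite('pics/c3.png',o[:,:,::-1])
```

```text
(no output)
```

View pics/c3.png

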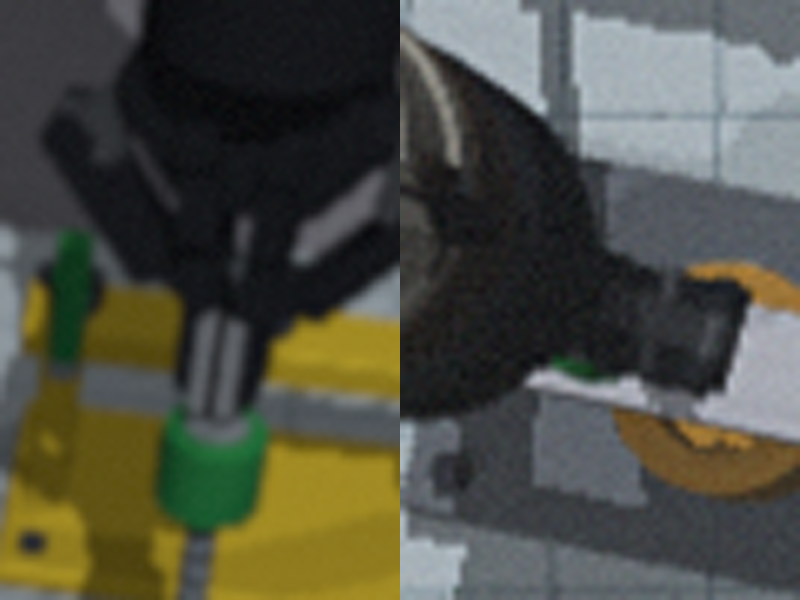

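```bash
python3 - <<'E'
from h import *
for n in('scene','top'):
  for X in ([.189,-.4625,.208,1],[.189,-.4625,.221,1],[.49,.19,.194,1]):
    u=P(n)@np.array(X);print(n,X,(u[:2]/u[2]).round(1),u[2])
S=cv2.imread('pics/scene0.png');cv2.imwrite('pics/c4.png',cv2.resize(S[50:170,100:220],(600,600)))
E
python3 -m creep '[[0,0,-0.3,0,0,0],[0,0,-0.3,0,0,0],[0,0,0,0,0,0]]'
python3 - <<'E'
from h import *
for g in green(camera('scene'),(355,205,450,290)):print(g)
E
```

```text
scene [0.189, -0.4625, 0.208, 1] [163.4 127.6] 1.2715112845168137
scene [0.189, -0.4625, 0.221, 1] [162.4 122.8] 1.2635006768652182
scene [0.49, 0.19, 0.194, 1] [423.1 222. ] 0.9617427799912032
top [0.189, -0.4625, 0.208, 1] [604.1 435.9] 0.7917602512578502
top [0.189, -0.4625, 0.221, 1] [608.8 438.2] 0.778839042514337
top [0.49, 0.19, 0.194, 1] [199.  250.4] 0.8519110410424028
clock: 3.4
eef_pos: [0.511, 0.1904, 0.1877]
tool_rot: [0.137, 0.991, -0.0, -0.0]
ft_force: [-0.2, 0.6, 0.1]
grip_width: -0.0001
grasp_force: 0.0
(array([399, 205,   4,   6,  22]), array([400.5       , 207.27272727]), np.int32(22))
(array([417, 218,  18,  22, 250]), array([424.648, 229.216]), np.int32(250))
(array([371, 247,   9,  24, 146]), array([374.84246575, 258.69863014]), np.int32(146))
```

View pics/c4.png

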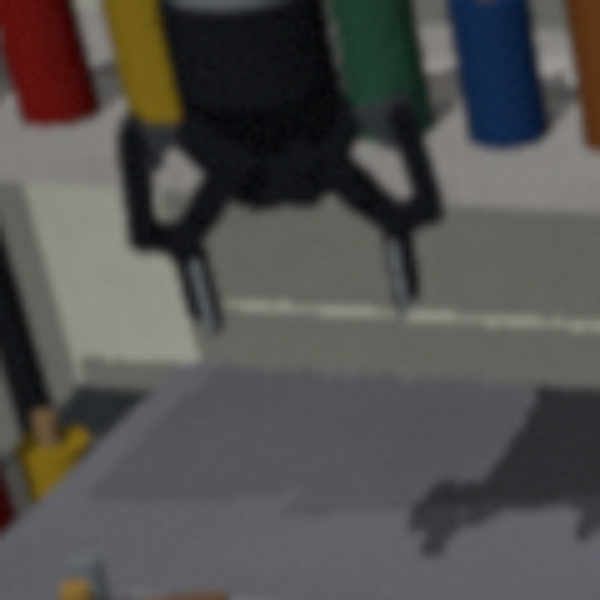

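The fingertips show about 9 px higher in scene than the reported TCP projects to, both at the start and now. So the real tips are roughly 20 mm above the reported height. The knob has just started to move (centroid row 228.6 → 229.2), so I'll carry on down and watch the knob.

```bash
python3 -m creep '[[0,0,-0.4,0,0,0],[0,0,-0.4,0,0,0],[0,0,-0.4,0,0,0]]'
python3 - <<'E'
from h import *
for g in green(camera('scene'),(355,205,450,300)):print(g)
print(status.get_obs()['ft_force'])
E
```

```text
clock: 3.75
eef_pos: [0.5114, 0.1905, 0.176]
tool_rot: [0.137, 0.991, 0.0, 0.0]
ft_force: [0.1, 0.9, 0.5]
grip_width: 0.0001
grasp_force: 0.5
(array([399, 205,   4,   6,  22]), array([400.5       , 207.27272727]), np.int32(22))
(array([416, 224,  17,  20, 237]), array([423.73839662, 234.32489451]), np.int32(237))
(array([371, 247,   9,  24, 149]), array([374.8590604 , 258.75167785]), np.int32(149))
[-0.26616439  0.5134512   0.77936221]
```

```bash
python3 -m creep '[[0,0,-0.4,0,0,0],[0,0,-0.4,0,0,0],[0,0,0,0,0,0]]'; python3 -m creep '[[0,0,-0.3,0,0,0],[0,0,-0.3,0,0,0],[0,0,0,0,0,0]]'
python3 - <<'E'
from h import *
for g in green(camera('scene'),(355,215,450,300)):print(g[1])
E
```

```text
clock: 4.1
eef_pos: [0.5108, 0.1902, 0.1674]
tool_rot: [0.137, 0.991, -0.0, -0.001]
ft_force: [-0.2, -0.3, -0.1]
grip_width: 0.0001
grasp_force: 0.0
clock: 4.4
eef_pos: [0.511, 0.1903, 0.1617]
tool_rot: [0.137, 0.991, -0.0, -0.0]
ft_force: [0.0, -0.7, -0.0]
grip_width: -0.0001
grasp_force: 0.0
[422.86206897 240.39224138]
[374.84246575 258.70547945]
```

```bash
cat > w.py <<'E'
from h import *
g=[x for x in green(camera('scene'),(400,215,450,300))]
o=status.get_obs();print([x[1].round(2) for x in g],o['eef_pos'].round(4),o['ft_force'].round(1),o['tau'].round(1))
E
python3 w.py
python3 -m creep '[[0,0,-0.2,0,0,0],[0,0,0,0,0,0]]';python3 w.py; python3 -m creep '[[0,0,-0.2,0,0,0],[0,0,0,0,0,0]]';python3 w.py
```

```text
[array([422.91, 240.32])] [0.5111 0.1904 0.1621] [0.2 0.7 0.4] [ -0.  -42.   24.7  -0.   -0.    0. ]
clock: 4.7
eef_pos: [0.5114, 0.1905, 0.1603]
tool_rot: [0.137, 0.991, 0.0, 0.0]
ft_force: [0.8, 0.1, -0.2]
grip_width: -0.0006
grasp_force: 0.2
[array([422.79, 240.83])] [0.5114 0.1905 0.1603] [ 0.9 -0.4  0.6] [  0.  -41.9  24.4   0.1   0.    0. ]
clock: 4.95
eef_pos: [0.5115, 0.1905, 0.1602]
tool_rot: [0.137, 0.991, 0.0, 0.001]
ft_force: [-2.3, -0.9, 8.9]
grip_width: -0.0001
grasp_force: 4.7
[array([422.81, 240.84])] [0.5115 0.1905 0.1602] [-3.  -0.8  8.9] [ -0.  -37.1  22.8  -1.3  -0.    0. ]
```

```bash
python3 -m creep '[[0,0,-0.15,0,0,0],[0,0,0,0,0,0],[0,0,0,0,0,0]]';python3 w.py
python3 - <<'E'
from h import *
for z in (.163,.168,.173):
  u=P('scene')@np.array([.512,.191,z,1]);print(z,(u[:2]/u[2]).round(1))
u=P('scene')@np.array([.512,.191,.199,1]);print((u[:2]/u[2]).round(1))
E
```

```text
clock: 5.3
eef_pos: [0.5115, 0.1905, 0.1601]
tool_rot: [0.137, 0.991, 0.001, 0.001]
ft_force: [-5.6, -2.4, 15.9]
grip_width: -0.0002
grasp_force: 7.9
[array([422.79, 240.88])] [0.5115 0.1906 0.1601] [-4.4 -1.4 15.3] [ -0.  -33.7  21.7  -2.3  -0.    0. ]
0.163 [421.8 241.7]
0.168 [422.1 239.6]
0.173 [422.4 237.6]
[424.  226.7]
```

16 N with the TCP stopped and the knob pixel at z ≈ 0.168: the rod is on the bottom. The tips read 23 mm low against the knob height, so I'll allow for that. Next I lift, move over the handle and open halfway.

```bash
python3 -m creep '[[0,0,2,0,0,0],[0,0,2.5,0,0,0],[1.2,-2.9,2,0,0,0],[1.3,-2.9,0,0,0,0],[1.3,-2.9,0,0,0,0],[0,0,0,0,0,0],[0,0,0,0,0,0]]' 0
python3 - <<'E'
from h import *
S=camera('scene');T=camera('top')
for g in green(S,(355,205,450,300)):print(g[1])
o=status.get_obs()['eef_pos'];
for n in('scene','top'):
  for X in ([*o,1],[*(o+[0,0,.023]),1]):
    u=P(n)@np.array(X);print(n,(u[:2]/u[2]).round(1))
o=np.zeros((600,800,3),np.uint8);o[:,:400]=cv2.resize(S[160:290,340:427],(400,600),interpolation=2);o[:,400:]=cv2.resize(T[170:290,200:280],(400,600),interpolation=2)
cv2.imwrite('pics/c5.png',o[:,:,::-1])
E
```

```text
clock: 6.05
eef_pos: [0.5492, 0.1028, 0.2214]
tool_rot: [0.138, 0.99, 0.0, -0.0]
ft_force: [-0.1, 0.7, 0.1]
grip_width: 0.0428
grasp_force: 0.0
[400.29166667 207.375     ]
[422.88235294 241.00452489]
[374.92666667 258.56666667]
scene [377.2 224.6]
scene [377.9 214.2]
top [247.3 213.1]
top [245.2 210.8]
```

View pics/c5.png

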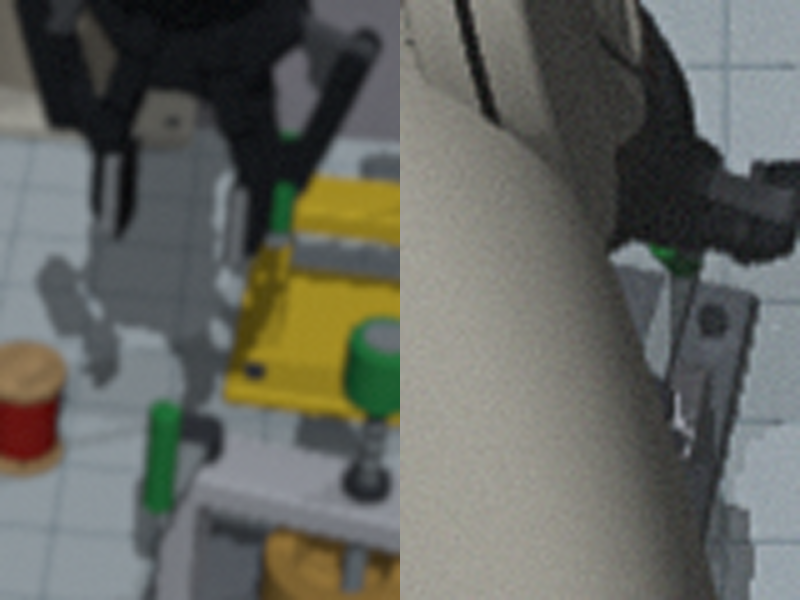

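```bash
python3 -m creep '[[0,-0.2,-2,0,0,0],[0,0,-2,0,0,0],[0,0,-2,0,0,0],[0,0,-1.5,0,0,0],[0,0,-1.5,0,0,0],[0,0,-1.2,0,0,0],[0,0,-1,0,0,0],[0,0,0,0,0,0]]'; python3 -m creep '[[0,0,0,0,0,0],[0,0,0,0,0,0]]' -0.45
python3 - <<'E'
from h import *
S=camera('scene');T=camera('top')
for g in green(S,(355,205,450,300)):print(g[1])
cv2.imwrite('pics/c6.png',cv2.resize(S[190:290,330:450],(720,600),interpolation=2)[:,:,::-1])
E
```

```text
clock: 6.95
eef_pos: [0.548, 0.1017, 0.1082]
tool_rot: [0.137, 0.991, -0.0, -0.001]
ft_force: [-0.4, -0.3, -0.1]
grip_width: 0.0429
grasp_force: 0.0
clock: 7.15
eef_pos: [0.5499, 0.1016, 0.1106]
tool_rot: [0.137, 0.991, 0.0, 0.001]
ft_force: [0.5, 0.5, 0.4]
grip_width: 0.0232
grasp_force: 0.0
[400.43478261 207.39130435]
[422.86818182 241.01818182]
[374.82716049 257.91358025]
```

View pics/c6.png

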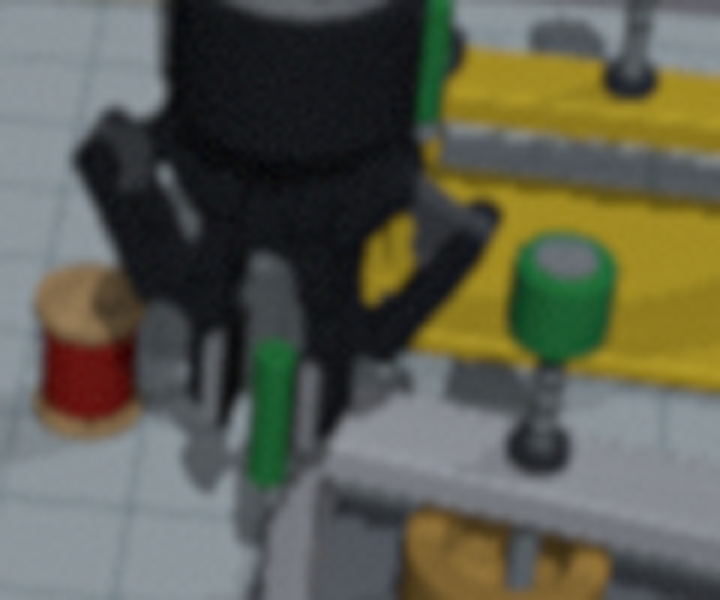

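The post (c6 (270,410)) stands between the pads, and the knob hasn't moved (row 241.0). I'll swing it clockwise along the 55 mm arc, caged loosely.

```bash
python3 -m creep '[[-0.28,-0.77,0,0,0,-8.5],[-0.39,-0.71,0,0,0,-8.5],[-0.49,-0.66,0,0,0,-8.5],[-0.58,-0.57,0,0,0,-8.5],[0,0,0,0,0,0]]'
python3 - <<'E'
from h import *
T=camera('scene')
for g in green(T,(330,205,450,300)):print(g[1],g[2])
for t in (-16,-45,-50,-55,-102):
  a=np.radians(t);u=P('scene')@np.array([.4965+.055*np.cos(a),.1167+.055*np.sin(a),.1385,1]);print(t,(u[:2]/u[2]).round(1))
E
```

```text
clock: 7.75
eef_pos: [0.5318, 0.0738, 0.1104]
tool_rot: [0.421, 0.907, 0.0, 0.0]
ft_force: [-0.1, 0.5, -0.2]
grip_width: 0.0235
grasp_force: 0.0
[400.11538462 207.30769231] 26
[422.90990991 240.96396396] 222
[360.82857143 259.94285714] 35
-16 [373.3 259.4]
-45 [361.7 253.7]
-50 [360.2 252.4]
-55 [358.9 251.1]
-102 [356.6 237.5]
```

The lever is following (handle col 375 → 361, about -46°), and the rod is unchanged.

```bash
python3 -m creep '[[-0.65,-0.48,0,0,0,-8.5],[-0.73,-0.38,0,0,0,-8.5],[-0.77,-0.27,0,0,0,-8.5],[-0.8,-0.15,0,0,0,-8.5],[-0.81,-0.03,0,0,0,-8.5],[-0.81,0.09,0,0,0,-8.5],[0,0,0,0,0,0]]'; python3 -m creep '[[-0.4,0.1,0,0,0,-4],[0,0,0,0,0,0]]'; python3 -m creep '[[-0.3,0.1,0,0,0,-4],[0,0,0,0,0,0]]'
```

```text
clock: 8.5
eef_pos: [0.486, 0.0623, 0.1101]
tool_rot: [0.769, 0.639, 0.0, 0.0]
ft_force: [-0.1, -0.7, -0.5]
grip_width: 0.0236
grasp_force: 0.0
clock: 8.7
eef_pos: [0.4826, 0.0632, 0.11]
tool_rot: [0.791, 0.612, 0.0, 0.0]
ft_force: [0.3, 0.5, -0.2]
grip_width: 0.0233
grasp_force: 0.0
clock: 8.9
eef_pos: [0.482, 0.0641, 0.1101]
tool_rot: [0.812, 0.584, 0.002, 0.002]
ft_force: [5.4, -0.7, -2.9]
grip_width: 0.0233
grasp_force: 2.6
```

5.4 N against the stop. I'll back off, open, and lift straight up.

```bash
python3 -m creep '[[0.5,0,0,0,0,0],[0,0,0,0,0,0],[0,0,0,0,0,0]]' 0; python3 -m creep '[[0,0,1.5,0,0,0],[0,0,2,0,0,0],[0,0,3,0,0,0],[0,0,4,0,0,0],[-2,-4,3,0,0,0],[-2,-4,0,0,0,0],[-2,-4,0,0,0,0],[-2,-4,0,0,0,0]]';python3 -m creep '[[-2,-4,0,0,0,0],[0,0,0,0,0,0]]'
python3 - <<'E'
from h import *
S=camera('scene');T=camera('top')
for g in green(S,(330,205,450,300)):print(g[1],g[2])
for g in green(T,(180,205,270,275)):print(g[1],g[2])
o=np.zeros((500,800,3),np.uint8);o[:,:400]=cv2.resize(S[190:340,340:460],(400,500),interpolation=2);o[:,400:]=cv2.resize(T[190:300,170:258+20],(400,500),interpolation=2)
cv2.imwrite('pics/c7.png',o[:,:,::-1])
E
```

```text
clock: 9.2
eef_pos: [0.484, 0.0641, 0.1095]
tool_rot: [0.813, 0.583, -0.0, -0.0]
ft_force: [-0.4, -0.6, 0.2]
grip_width: 0.0428
grasp_force: 0.0
clock: 10.0
eef_pos: [0.4045, -0.0941, 0.2429]
tool_rot: [0.812, 0.583, 0.0, 0.0]
ft_force: [1.3, -0.0, -0.3]
grip_width: 0.0426
grasp_force: 0.0
clock: 10.2
eef_pos: [0.383, -0.1367, 0.2427]
tool_rot: [0.815, 0.58, -0.001, 0.0]
ft_force: [0.4, -0.2, 0.1]
grip_width: 0.0428
grasp_force: 0.0
[400.08 207.2 ] 25
[357.82352941 237.09243697] 119
[422.88584475 241.07305936] 219
[201.56930693 237.82178218] 202
```

View pics/c7.png

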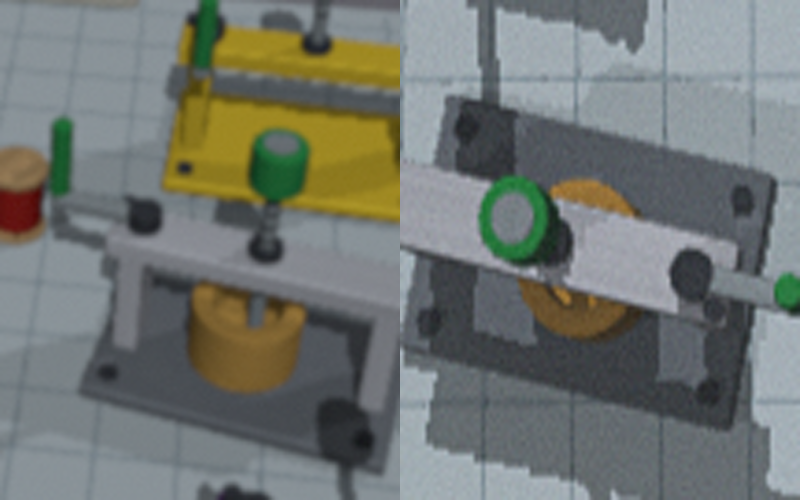

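The lever now lies in line with the bridge: the handle is at scene (357.8,237.1), against (356.6,237.5) predicted for fully closed. The rod is still down in the brass die (knob row 241.1), and the robot is clear.

```bash
python3 -c "
from workcell import ticket;print(ticket.job_done())"
```

```text
the job is handed in; nothing more can be done
None
```

I lowered the green gauge's rod to the bottom of the brass die, swung its lock handle over to its stop in line with the bridge, let go with the rod still down, and handed the job in at about 10 s; the interface returned no verdict.

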